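Hang a display arm on a slotted stand and load it

ROBOT

A 6-joint arm with a two-finger parallel gripper is mounted at the origin on a cart in front of the work surface, level with it; the furniture and walls round the work are solid. World frame = base frame: x ahead of the robot, y to its left, z up, the work surface at z = 0. Lengths are in m, angles in rad, forces in N, time in s.
With the tool pointing down it reaches from about 0.35 to 0.775 m from the base axis. Payload 5.5 kg.
Tool frame: the origin (TCP) lies at the very end of the fingers, on their centre line; the grasp point (between the pads) lies 19 mm behind it; z points along the fingers, x is the direction in which the jaws open and shut, and the axes are right-handed (so a half turn about z gives the same grasp; the last joint's range is limited). The gripper opens to 85 mm and grips with 20 to 120 N. Pads are 22 mm wide; open, the fingers measure 114 mm over their backs; the gripper's body (76 mm by 85 mm) begins 54 mm behind the grasp point. The pads swing forward as they close: fully open they stand 13 mm farther back than shut.
Start: joints at [1.089, 0.313, 0.046, 1.304, 0, 1.431], TCP at [0.193, 0.542, 0.231] pointing down, gripper open.
Joint ranges: [-2.76, 2.76], [-0.86, 1.69], [-1.03, 1.26], [-2.2, 2.34], [-1.47, 1.5], [-3.14, 3.14]. Speed limits (rad/s): [2.57, 2.57, 3.14, 3.14, 3.14, 3.14].

INTERFACE

Orientations are given as a unit quaternion [w, x, y, z].
In Python, from workcell import monitor, eyes, ticket gives the robot as it stands.
- The arm moves only by the tool send_rows, never from a script. Its argument "targets" is a list of rows, each a list of 5 numbers: the shift along the world's x, y, z in m, then the turn about the world's z in degrees, then the closure in counts, from 0 (fully open) to 255 (shut). A call has 1 to 12 rows; each row shifts and turns the commanded pose from where the row before left it; what a row does not reach is not made up. A row lasts 1/10 s, in which the tool goes at most 50 mm and 8.59 degrees, less where a joint would pass 70% of its speed; a pose out of reach is approached as far as the arm can. A call is refused whole if a number of a shift passes 0.05 or a number of a turn 8.59, either way. A call with a gripper value outside its range is refused whole. The fingers move at their own pace and stop on an object; "newtons" is the grip in N (left out, the last holds). Time passes only in rows, so rows that do not move let the fingers close. It gives the time, the measured TCP pose, the force and the opening at its end, in the units of the state.
- monitor.get_state(): the state, without advancing time (a new reading comes with each control period).
- eyes.read_camera(name): name is "side" or "top" or "wrist"; returns a dict with "img" (384x512x3 uint8, red, green, blue), "z_map" (384x512 float32, m along the optical axis (not along the pixel's ray), 0 where there is no reading), "camera_matrix" (3x3 intrinsics, pixels), "k1" (the pictures are not rectified: a ray, as slopes to the right and down, at radius r is drawn at 1 + k1 r^2 times it, then the intrinsics apply), "pose" (4x4, takes a point from camera to world coordinates); the wrist camera has in their place "T_tool_cam" (4x4, takes a point from camera to tool coordinates, whose origin is the TCP and whose axes are the tool frame's). Camera axes: x right, y down, z forward; pixel columns grow to the right and rows downward; lengths in m; the calibration is good to about 2 mm. A picture is of the moment at which its call begins: read the wrist's pose just before it.
- ticket.hand_in(): hands the job in, once; it reports no verdict.
Trained networks look in the newest picture that a camera, given by its name, has taken for a name from the list of things; names that differ only in an ending like _2 or _b are one class to them, and where a whole thing is asked for, a point or a joint stands for the part that bears it (a point fixed in the world has none). Each returns a list of dicts, best first, with "conf" (0 to 1); they miss things now and then, are a little off and sometimes report something else, mostly with a low value. They report only what shows in the picture. A call takes as long as a camera call.
- eyes.spot_in(name, camera): "xyz" ([x, y, z] in m, in world coordinates, good to about 4 mm: the middle of the surface that is visible of it).
- eyes.tip_of(name, camera): "xyz" ([x, y, z] in m, in world coordinates, good to about 4 mm: a listed point, or the origin of a listed thing).
The state is a dict: "clock": time; "joint_pos": joint angles; "qvel": joint speeds; "tau": joint torques, N m; "tcp_pos": TCP position; "orientation": TCP orientation; "wrist_force": force on the tool from outside, world axes, zero at the start; "ft_torque": the same for the moment, N m; "finger_gap": finger opening in m.
Only numpy, scipy, OpenCV 4.12 (cv2) and the standard library are available. Lean on these libraries where they do the work, as an engineer would, in place of code of your own. Each camera call takes 0.05 s, during which the arm holds its last target.

TASK

Hang the loose display arm on the slotted stand: hook its two claws into the top two slots and press it down until it is wedged home, its back plate flush on the column and the arm level. Work gently, without forcing the claws, then set the small lidded cup upright on the middle of the arm's dish. Leave the swab jar, the petri dish and the fibre pen where they are.

Things in the scene. Friction and masses are not known exactly. Their poses are not given: they have to be found in the camera images.
- stand: Fixed display stand: dark foot plate 150 x 120 x 13 mm, aluminium slotted column 30 mm wide, 25 deep, top 194 mm above the worktop. Origin on the worktop under the front face; x from the front into the column, z up. The pose is the foot's: the column is clamped by hand in a wide shoe, so it and its slots stand up to 8 mm to either side (y) of the origin, unmeasured; x, z, yaw are true. It does not yield.
- top_slot (a point): Bottom edge of the top slot, on the front face, 168 mm above the worktop, as if the column stood mid-shoe (x, z, yaw true; sideways up to 8 mm off, see stand). One row of five slots on the column's mid-line, each 6.5 mm wide, 21 mm high, 32 mm apart, in a 3 mm wall. Axes as the stand's. With its claws beside the slots, the arm pushed at the column stops about 11 mm short.
- display_arm: Loose grey display arm, 0.3 kg, standing upright on the worktop. Origin: its underside at the back face of the back plate, mid-width; x towards the claws, the bar runs to -x, z up. Back plate 28 mm wide, 5 thick, 100 high. Home on the stand: origin at x = 0, 100 mm above the worktop, level. Hooked, lowered and let go, it sticks by friction 1 to 4 mm too high until pressed.
- top_claw (a point): Underside of the upper claw's neck at the back face, 68 mm above the arm's underside; the lower claw is 32 mm below. Claws 4 mm thick (y), reaching 11 mm behind the back face: a neck 6 mm high, a tongue hanging 10 mm below it. The gap for the wall is 5 mm at the tongue's tip and tapers to a wedge. They enter the slots with the arm's underside 110.5 to 114.5 mm above the worktop.
- bar_grip (a point): On the arm's flat bar, 70 mm from the back face, mid-width, mid-height, 17 mm above the arm's underside. The bar is 10 mm wide (y) and 26 mm high (4 to 30 mm above the underside) and runs from the back plate to the dish. Axes as the display arm's.
- press_lip (a point): Middle of the top of the press lip, a flat ledge 18 mm (x) by 28 mm (y), 9 mm in front of the back face, 100 mm above the arm's underside; 200 mm above the worktop when the arm is home, 6 mm higher than the column's top. Firm pressure straight down here, 10 to 20 N, as friction has it, drives the hooked arm home to within 1 mm; it then stays wedged. Axes as the display arm's.
- dish (a point): Centre of the dish's floor at the outer end of the arm, 165 mm from the back face, 32 mm above the arm's underside. Dish 76 mm across, 70 mm inside, rim 3 mm high above its floor.
- cup_mid (a point): Middle, half-way up, of the small round steel cup with a knobbed lid (lid fixed), 37 mm in diameter and 37 mm high, 60 g; it stands upright on the worktop. The straight side reaches from its underside to 20 mm up. z up.
- lidded_cup: The same lidded cup; origin at the centre of its underside.
- swab_jar: Clear glass jar with cotton swabs, 111 mm wide, 101 mm high; origin at the centre of its underside. Bystander.
- petri_dish: Clear petri dish, 64 mm across, 17 mm high; origin at the centre of its underside. Bystander.
- fibre_pen: Blue glass-fibre pen, 124 mm long (along its y), 12 mm thick, lying on the worktop; origin under its middle. Bystander.

How it is judged:
By the outcome, as a careful person would: the job done as asked, in the order asked, and still so for the second after the job is handed in, with the robot touching nothing.
It also fails if it takes over 70 s, if anything falls off the work surface, if the arm or the gripper's body presses on something with over 40 N, if the wrist force passes 120 N, or if a joint passes its speed limit or range.

## Working session

There is one attempt and no reset: what is moved stays moved. The work goes in short steps, Python scripts to look and compute and a tool call to move; the robot and the scene stay as the last step left them, time stands still between calls to the robot, and variables do not carry over. Pictures are saved under pics/ and viewed, and the job is handed in when it is done.

Besides the shell and the picture viewer there is one more tool, called after "Request:" as a command line: name --pt "numbers of a row" for each row, then --argument value for the rest. send_rows: Moves the arm, as the interface text tells. Its arguments: {"type":"object","properties":{"targets":{"type":"array"},"newtons":{"type":"number"}},"required":["targets"]}

```bash
ls; mkdir -p pics
cat > h.py <<'E'
import numpy as np, cv2
from workcell import monitor, eyes, ticket
def snap(cam,fn):
    d=eyes.read_camera(cam); cv2.imwrite('pics/'+fn,d['img'][:,:,::-1]); return d
E
python3 - <<'E'
from h import *
print({k:np.round(v,3) for k,v in monitor.get_state().items()})
for c in ['side','top','wrist']:
    d=snap(c,c+'0.png'); np.savez('pics/'+c+'0.npz',**d)
    print(c, d['camera_matrix'].tolist(), d['k1'], np.round(d.get('pose',d.get('T_tool_cam')),3).tolist())
    for n in ['stand','top_slot','display_arm','top_claw','bar_grip','press_lip','dish','cup_mid','swab_jar','petri_dish','fibre_pen']:
        print(n,[(np.round(r['xyz'],4).tolist(),round(r['conf'],2)) for r in eyes.tip_of(n,c)[:2]])
E
```

```text
pics
{'clock': np.float64(0.0), 'joint_pos': array([1.089, 0.314, 0.045, 1.304, 0.   , 1.431]), 'qvel': array([-0.002,  0.   ,  0.001, -0.   , -0.   , -0.002]), 'tau': array([ 1.0000e-03, -4.8062e+01,  2.9853e+01,  1.9000e-02,  0.0000e+00,
       -0.0000e+00]), 'tcp_pos': array([0.192, 0.541, 0.23 ]), 'orientation': array([ 0.   ,  0.817,  0.577, -0.001]), 'wrist_force': array([ 1.403,  0.215, -0.367]), 'ft_torque': array([-0.044,  0.023, -0.026]), 'finger_gap': np.float64(0.086)}
side [[485.54490298022534, 0.0, 253.8514765631259], [0.0, 485.54490298022534, 201.32458868378603], [0.0, 0.0, 1.0]] -0.2064671671291555 [[0.999, -0.04, 0.02, 0.519], [-0.04, -0.595, 0.803, -0.881], [-0.02, -0.803, -0.596, 0.738], [0.0, 0.0, 0.0, 1.0]]
stand [([0.6221, -0.0552, -0.0015], 0.57)]
top_slot [([0.6176, -0.0579, 0.1698], 0.59)]
display_arm [([0.5814, 0.1991, -0.0017], 0.66)]
top_claw [([0.5795, 0.2007, 0.0692], 0.84)]
bar_grip [([0.5136, 0.1674, 0.0211], 0.96), ([0.5392, -0.2121, 0.0232], 0.24)]
press_lip [([0.5745, 0.1953, 0.0958], 0.62)]
dish [([0.4326, 0.1282, 0.0294], 0.88)]
cup_mid [([0.5411,
[... 820 characters left out ...]
]
dish [([0.4321, 0.131, 0.0319], 0.91)]
cup_mid [([0.4329, 0.1309, 0.033], 0.69), ([0.5425, -0.2136, 0.0194], 0.51)]
swab_jar [([0.6765, 0.1626, 0.0014], 0.95)]
petri_dish [([0.6795, -0.2713, -0.0048], 0.85), ([0.5367, -0.2194, 0.0025], 0.5)]
fibre_pen [([0.5756, 0.1941, 0.1021], 0.59), ([0.4128, -0.0183, 0.0016], 0.44)]
wrist [[344.3889566620325, 0.0, 253.0863127010133], [0.0, 344.3889566620325, 185.66344652480385], [0.0, 0.0, 1.0]] -0.06183381012954335 [[1.0, 0.001, -0.0, 0.001], [-0.0, 0.954, 0.301, -0.077], [0.0, -0.301, 0.954, -0.142], [0.0, 0.0, 0.0, 1.0]]
stand []
top_slot []
display_arm []
top_claw []
bar_grip []
press_lip []
dish []
cup_mid []
swab_jar []
petri_dish []
fibre_pen []
```

View pics/side0.png

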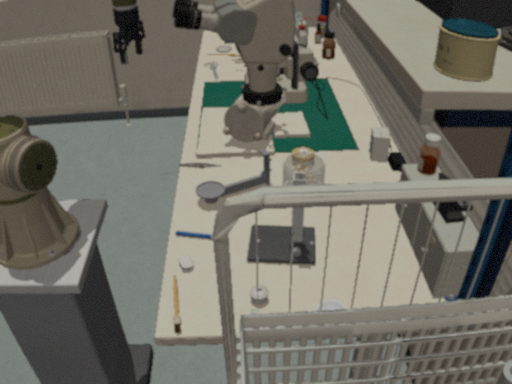

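View pics/top0.png

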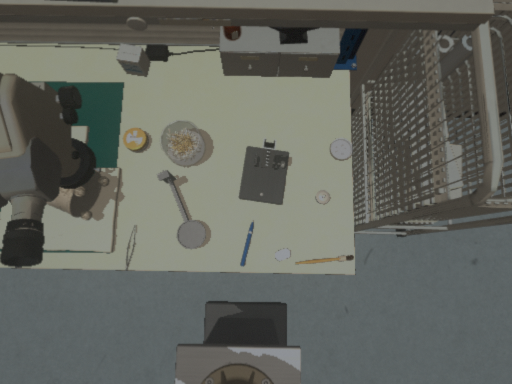

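View pics/wrist0.png

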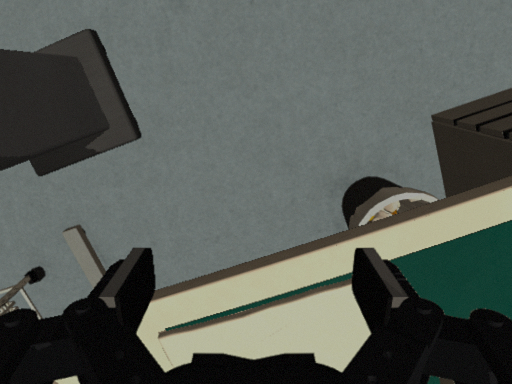

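```bash
cat >> h.py <<'E'
def cloud(d,T=None):
    K=d['camera_matrix'];k1=float(d['k1']);z=d['z_map']
    v,u=np.mgrid[:384,:512]
    x=(u-K[0,2])/K[0,0];y=(v-K[1,2])/K[1,1]
    xu,yu=x.copy(),y.copy()
    for _ in range(15):
        s=1+k1*(xu**2+yu**2); xu=x/s;yu=y/s
    P=np.stack([xu*z,yu*z,z],-1)
    T=d['pose'] if T is None else T
    W=P@T[:3,:3].T+T[:3,3]; W[z<=0]=np.nan
    return W
def tooltf(s):
    from scipy.spatial.transform import Rotation as R
    q=s['orientation'];T=np.eye(4);T[:3,:3]=R.from_quat([q[1],q[2],q[3],q[0]]).as_matrix();T[:3,3]=s['tcp_pos'];return T
def proj(p,d,T=None):
    T=d['pose'] if T is None else T
    p=(np.atleast_2d(p)-T[:3,3])@T[:3,:3]
    x=p[:,0]/p[:,2];y=p[:,1]/p[:,2];s=1+float(d['k1'])*(x*x+y*y);K=d['camera_matrix']
    return np.stack([K[0,0]*x*s+K[0,2],K[1,1]*y*s+K[1,2]],-1)
E
python3 - <<'E'
from h import *
for c in ['top','side']:
    d=dict(np.load(f'pics/{c}0.npz'));W=cloud(d);X,Y,Z=W[...,0],W[...,1],W[...,2]
    def sel(x0,x1,y0,y1,z0,z1): 
        m=(X>x0)&(X<x1)&(Y>y0)&(Y<y1)&(Z>z0)&(Z<z1); return W[m]
    f=sel(.5,.75,-.16,.04,.008,.02); 
    r=cv2.minAreaRect(f[:,:2].astype(np.float32)); print(c,'foot',len(f),r,np.median(f[:,2]))
    t=sel(.5,.75,-.16,.04,.18,.21); print('coltop',len(t),t.mean(0) if len(t) else 0); 
    if len(t): print(cv2.minAreaRect(t[:,:2].astype(np.float32)))
    dd=sel(.38,.48,.07,.18,.02,.05);print('dish',len(dd),dd.mean(0)); print(cv2.minEnclosingCircle(dd[:,:2].astype(np.float32)))
    b=sel(.45,.58,.13,.21,.02,.04); cc=np.polyfit(b[:,0],b[:,1],1);print('bar',len(b),np.degrees(np.arctan(cc[0])))
    b=sel(.52,.62,.15,.23,.09,.11);print('lip',len(b),b.mean(0),cv2.minAreaRect(b[:,:2].astype(np.float32)))
    b=sel(.50,.58,-.25,-.17,.015,.05);print('cup',len(b),b.mean(0),b[:,2].max(),cv2.minEnclosingCircle(b[:,:2].astype(np.float32)))
    i=d['img'];cr={'top':(100,280,120,360),'side':(130,320,170,330)}[c]
    cv2.imwrite(f'pics/{c}0z.png',cv2.resize(i[cr[0]:cr[1],cr[2]:cr[3],::-1],None,fx=3.3,fy=3.1,interpolation=cv2.INTER_CUBIC))
E
```

```text
top foot 1993 ((0.5986804962158203, -0.058909885585308075), (0.11986343562602997, 0.14979086816310883), 82.85320281982422) 0.01339707795260825
coltop 96 [ 0.62778209 -0.06582035  0.19158209]
((0.6300205588340759, -0.06595683097839355), (0.029794245958328247, 0.02516249194741249), 83.22154998779297)
dish 694 [0.43299457 0.12947947 0.03235913]
((0.43953078985214233, 0.1310395449399948), 0.04565459489822388)
bar 257 24.30360174170025
lip 84 [0.57274063 0.19390633 0.09981434] ((0.572455108165741, 0.1942494809627533), (0.018262922763824463, 0.027400732040405273), 23.938718795776367)
cup 153 [ 0.5389604  -0.21640372  0.02630249] 0.03828414447542938 ((0.5397146940231323, -0.21682271361351013), 0.018642453476786613)
side foot 1917 ((0.5993567705154419, -0.05961853265762329), (0.12226377427577972, 0.15024840831756592), 83.0292739868164) 0.011659737995308284
coltop 147 [ 0.63081198 -0.06619879  0.18870893]
((0.6316235065460205, -0.06694658100605011), (0.034878432750701904, 0.02463274821639061), 83.4208755493164)
dish 443 [0.43496831 0.13047833 0.03117147]
((0.4409486949443817, 0.12953491508960724), 0.04529682174324989)
bar 277 22.85672748136414
lip 57 [0.57470699 0.19231001 0.09758866] ((0.5738152861595154, 0.19328573346138), (0.021127358078956604, 0.030403846874833107), 31.56595802307129)
cup 208 [ 0.53976353 -0.22149967  0.02475364] 0.03843152678869599 ((0.5398235321044922, -0.21707023680210114), 0.019788047298789024)
```

View pics/top0z.png

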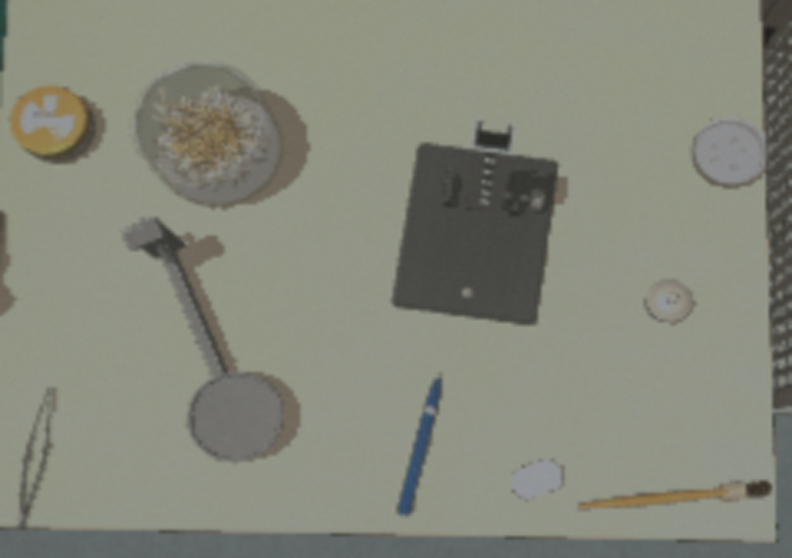

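View pics/side0z.png

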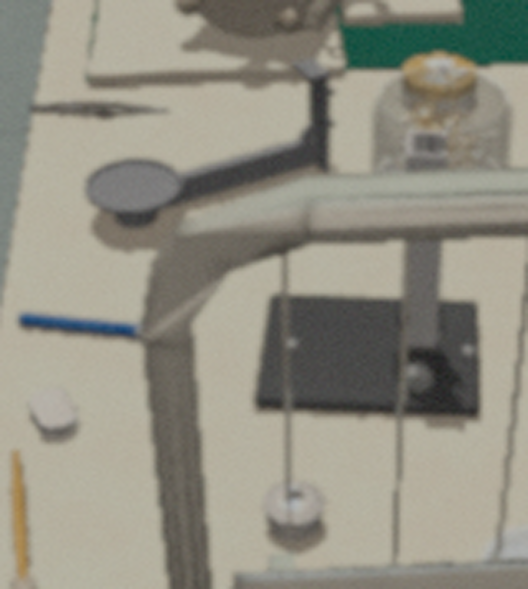

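Run:
```python
from h import *
for c in ['top','side']:
    d=dict(np.load(f'pics/{c}0.npz'));W=cloud(d).reshape(-1,3)
    W=W[(W[:,2]>.05)&(W[:,2]<.9)&(np.abs(W[:,0]-.5)<.5)&(np.abs(W[:,1])<.8)]
    H={}
    for p in W:
        k=(int(p[0]//.1),int(p[1]//.1)); H[k]=max(H.get(k,0),p[2])
    print(c,'rows x 0..0.9, cols y .7 .. -.8')
    for i in range(0,10): print(i/10,' '.join('%4.2f'%H[(i,j)] if (i,j) in H else ' -- ' for j in range(7,-9,-1)))
```

```text
top rows x 0..0.9, cols y .7 .. -.8
0.0  --   --   --   --   --   --   --  0.06 0.06  --   --   --   --   --   --   -- 
0.1  --   --   --   --   --   --   --   --   --   --   --   --   --   --   --   -- 
0.2  --   --   --   --   --   --   --   --   --   --   --   --   --   --   --   -- 
0.3  --   --   --   --  0.45 0.45  --   --   --   --   --   --   --   --   --   -- 
0.4  --   --   --  0.14 0.45 0.44  --   --   --   --   --   --  0.40 0.22 0.18 0.05
0.5  --   --   --  0.16 0.47 0.10 0.10  --   --   --   --   --  0.42 0.23 0.19  -- 
0.6  --   --   --   --  0.47 0.09 0.10  --  0.20  --   --   --  0.42  --  0.10 0.05
0.7  --   --   --  0.29 0.52 0.52 0.52 0.52 0.52 0.52 0.52 0.52 0.42  --  0.11 0.06
0.8  --   --   --   --  0.09 0.09  --  0.14 0.14 0.14 0.14  --  0.37  --  0.13 0.08
0.9  --   --   --   --  0.09 0.09  --  0.19 0.19 0.19 0.18 0.15 0.23 0.21 0.22 0.13
side rows x 0..0.9, cols y .7 .. -.8
0.0  --   --   --   --   --   --   --  0.31 0.31  --   --   --   --   --   --   -- 
0.1  --   --  0.44 0.39  --   --   --  0.25 0.29  --   --   --   --   --   --   -- 
0.2  --  0.35 0.43 0.37  --   --   --   --   --   --   --   --   --   --   --   -- 
0.3  --   --   --  0.44 0.45 0.45  --   --   --   --   --   --   --   --   --   -- 
0.4  --   --   --  0.44 0.44 0.44  --   --   --   --   --   --  0.40  --   --   -- 
0.5 0.06  --  0.12 0.44 0.45 0.10 0.10  --   --   --   --   --  0.42 0.23  --   -- 
0.6 0.10 0.06 0.20 0.32 0.45 0.09 0.10  --  0.19  --   --   --  0.42  --   --   -- 
0.7 0.26 0.25 0.26 0.29 0.29 0.48 0.50 0.52 0.52 0.52 0.58 0.58 0.42  --   --   -- 
0.8  --   --   --   --  0.08 0.08  --  0.53 0.56 0.57 0.58 0.58 0.42  --   --   -- 
0.9  --   --   --   --  0.09 0.08  --  0.22 0.19 0.58 0.54 0.45 0.23  --   --   --
```

Run:
```python
from h import *
A=[]
for c in ['top','side']:
    d=dict(np.load(f'pics/{c}0.npz'));W=cloud(d).reshape(-1,3)
    W=W[(W[:,2]>.12)&(W[:,2]<.9)&(np.abs(W[:,0]-.45)<.25)&(np.abs(W[:,1]-.3)<.2)];A.append(W)
W=np.vstack(A)
s=.03
for lo,hi in [(.12,.3),(.3,.6)]:
    H={}
    for p in W[(W[:,2]>lo)&(W[:,2]<hi)]:
        k=(round(p[0]/s),round(p[1]/s)); H[k]=max(H.get(k,0),p[2])
    print(lo,hi,'y:',' '.join('%4.2f'%(j*s) for j in range(17,3,-1)))
    for i in range(6,24): print('%.2f'%(i*s),' '.join('%4.2f'%H[(i,j)] if (i,j) in H else ' -- ' for j in range(17,3,-1)))
S=A[0];S=S[(S[:,0]>.65)];print(S[:,0].min() if len(S) else 0)
d=dict(np.load('pics/top0.npz'));W=cloud(d).reshape(-1,3);S=W[(W[:,2]>.4)&(W[:,2]<.6)&(abs(W[:,1])<.15)];print('shelf min x',S[:,0].min())
```

```text
0.12 0.3 y: 0.51 0.48 0.45 0.42 0.39 0.36 0.33 0.30 0.27 0.24 0.21 0.18 0.15 0.12
0.18  --   --   --   --   --   --   --   --   --   --   --   --   --   -- 
0.21  --   --   --   --   --   --   --   --   --   --   --   --   --   -- 
0.24  --   --   --   --   --   --   --   --   --   --   --   --   --   -- 
0.27  --   --   --   --   --   --   --   --   --   --   --   --   --   -- 
0.30  --   --   --   --   --   --   --   --   --   --   --   --   --   -- 
0.33  --   --   --   --   --   --   --   --   --   --   --   --   --   -- 
0.36  --   --   --   --   --   --   --   --   --   --   --   --   --   -- 
0.39  --   --   --   --   --   --   --   --   --   --   --   --   --   -- 
0.42  --   --   --   --   --   --   --   --   --   --   --   --   --   -- 
0.45  --   --   --   --   --   --   --   --   --   --   --   --   --   -- 
0.48  --   --  0.12 0.13 0.14  --   --   --   --   --   --   --   --   -- 
0.51  --  0.13 0.14 0.30 0.30 0.30  --   --   --   --   --   --   --   -- 
0.54  --   --  0.18 0.20 0.27 0.30 0.30  --   --   --   --   --   --   -- 
0.57  --   --   --  0.17 0.17 0.28 0.30 0.1
[... 1112 characters left out ...]
 0.43 0.42 0.43 0.43  --   --   --   --   --   -- 
0.48  --   --  0.43 0.44 0.44 0.44 0.44 0.44  --   --   --   --   --   -- 
0.51  --   --   --  0.44 0.44 0.44 0.44 0.44  --   --   --   --   --   -- 
0.54  --   --   --   --  0.44 0.45 0.46 0.44  --   --   --   --   --   -- 
0.57  --   --   --   --   --  0.46 0.47 0.43  --   --   --   --   --   -- 
0.60  --   --   --   --   --  0.47 0.47  --   --   --   --   --   --   -- 
0.63  --   --   --   --   --  0.47 0.47 0.34  --   --   --   --   --   -- 
0.66  --   --   --  0.32 0.32 0.47 0.46 0.34  --   --   --   --   --   -- 
0.69  --   --   --  0.32 0.32  --   --   --   --   --   --   --   --   -- 
0.6500186550504914
shelf min x 0.7273000226205486
```

Request:
send_rows --pt "-0.015 -0.041 0 0 0" --pt "-0.015 -0.041 0 0 0" --pt "-0.015 -0.041 0 0 0" --pt "-0.015 -0.041 0 0 0" --pt "-0.013 -0.042 0 0 0" --pt "0.029 -0.013 0 0 0" --pt "0.029 -0.014 0 0 0"

```text
clock: 2.5
tcp_pos: [0.1773, 0.3078, 0.2319]
orientation: [-0.0, 0.816, 0.578, 0.001]
wrist_force: [0.8, 1.0, -0.1]
finger_gap: 0.0855
```

Request:
send_rows --pt "0.025 -0.017 0 0 0" --pt "0.026 -0.018 0 0 0" --pt "0.022 -0.022 0 0 0" --pt "0.022 -0.022 0 0 0" --pt "0.018 -0.026 0 0 0" --pt "0.017 -0.025 0 0 0" --pt "0.016 -0.03 0 0 0" --pt "0.016 -0.03 0 0 0"

```text
clock: 3.3
tcp_pos: [0.3403, 0.1176, 0.2316]
orientation: [0.0, 0.817, 0.577, 0.0]
wrist_force: [0.9, -0.2, -0.2]
finger_gap: 0.0855
```

Request:
send_rows --pt "0.043 -0.03 0.007 2.1 0" --pt "0.043 -0.03 0.007 2.1 0" --pt "0.043 -0.03 0.007 2.1 0" --pt "0.043 -0.03 0.007 2.1 0" --pt "0.044 -0.03 0.006 2.0 0" --pt "0.044 -0.03 0.006 2.0 0" --pt "0 0 0 0 0"

```text
clock: 4.0
tcp_pos: [0.5891, -0.0546, 0.2668]
orientation: [0.001, 0.751, 0.66, -0.0]
wrist_force: [0.5, 1.4, 0.3]
finger_gap: 0.0855
```

Run:
```python
from h import *
s=monitor.get_state();d=snap('wrist','w1.png');np.savez('pics/w1.npz',**d,Tt=tooltf(s))
T=tooltf(s)@d['T_tool_cam'];W=cloud(d,T)
print(s['tcp_pos'],np.round(tooltf(s)[:3,:3],4).tolist(),s['joint_pos'])
m=(W[...,2]>.18)&(W[...,2]<.205)
v,u=np.nonzero(m);print(u.min(),u.max(),v.min(),v.max())
p=W[m];print(len(p),p.mean(0),cv2.minAreaRect(p[:,:2].astype(np.float32)))
```

```text
[ 0.58914535 -0.05460697  0.26678855] [[0.1283, 0.9917, 0.0007], [0.9917, -0.1283, -0.0008], [-0.0007, 0.0008, -1.0]] [-2.27718458e-01  3.39949326e-01  1.69811159e-01  1.39980929e+00
 -6.47749484e-04 -9.91114770e-02]
225 267 231 271
1176 [ 0.6281464  -0.06331648  0.18949471] ((0.6309993267059326, -0.06353399902582169), (0.029890507459640503, 0.02634340524673462), 82.26113891601562)
```

View pics/w1.png

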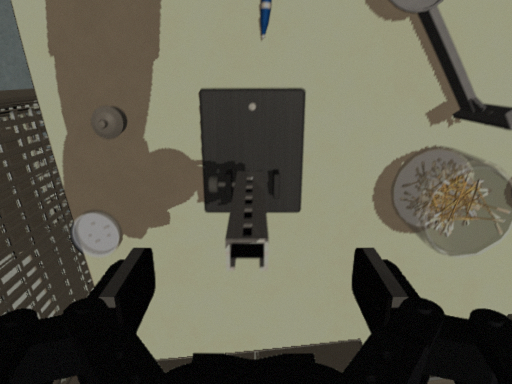

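Run:
```python
from h import *
d=dict(np.load('pics/w1.npz'));Tt=d['Tt'];Tc=d['T_tool_cam'];W=cloud(d,Tt@Tc);C=cloud(d,Tc)
m=(W[...,2]>.006)&(W[...,2]<.02)&(abs(W[...,0]-.6)<.12)&(abs(W[...,1]+.06)<.1)
r=cv2.minAreaRect(W[m][:,:2].astype(np.float32));print('foot',m.sum(),r,W[m][:,2].mean())
g=cv2.cvtColor(d['img'],cv2.COLOR_RGB2GRAY)
for v in [185,198,210,222,233,240,244,250]: print(v,g[v,218:282:1].tolist())
i=d['img'][150:280,190:320,::-1];cv2.imwrite('pics/w1z.png',cv2.resize(i,None,fx=4.5,fy=4.5,interpolation=cv2.INTER_NEAREST))
m=(W[...,2]>.18)&(W[...,2]<.205)
for v in range(231,272,3):
    u=np.nonzero(m[v])[0]
    if len(u): c=C[v,u];print(v,u.min(),u.max(),np.round(c[[0,-1]].mean(0)*1e3,2),np.round(np.ptp(c[:,0])*1e3,1))
```

```text
foot 10584 ((0.5987777709960938, -0.055970460176467896), (0.12031111121177673, 0.1476464420557022), 82.93225860595703) 0.012582953045322573
185 [56, 66, 65, 66, 64, 68, 60, 39, 24, 24, 20, 22, 26, 32, 56, 65, 56, 43, 43, 44, 43, 44, 41, 43, 45, 43, 42, 44, 51, 59, 59, 61, 63, 63, 55, 45, 44, 42, 44, 44, 45, 47, 48, 49, 50, 49, 48, 47, 46, 37, 24, 25, 24, 25, 21, 18, 37, 44, 45, 45, 41, 39, 45, 47]
198 [21, 28, 29, 25, 25, 26, 23, 25, 24, 26, 26, 23, 21, 21, 33, 41, 44, 45, 43, 43, 45, 47, 45, 45, 46, 45, 48, 64, 69, 69, 72, 73, 70, 65, 49, 44, 46, 43, 46, 46, 45, 44, 43, 44, 48, 44, 45, 47, 46, 48, 48, 47, 44, 46, 42, 42, 38, 39, 42, 40, 38, 43, 46, 47]
210 [43, 39, 42, 43, 44, 44, 43, 43, 39, 42, 42, 44, 41, 42, 41, 42, 44, 44, 45, 44, 42, 44, 44, 44, 45, 48, 67, 82, 82, 83, 79, 80, 81, 75, 56, 45, 43, 41, 43, 43, 44, 42, 43, 45, 44, 47, 44, 45, 45, 42, 44, 43, 43, 43, 40, 43, 42, 40, 44, 46, 43, 45, 45, 45]
222 [150, 152, 152, 151, 149, 149, 149, 151, 149, 136, 92, 47, 42, 44, 46, 47, 45, 43, 45, 44, 43, 41, 46, 43, 46, 43, 43, 42, 47, 50, 46, 49, 49, 46, 47, 43, 44, 43, 46, 49, 46
[... 1042 characters left out ...]
 9, 0, 1, 0, 4, 0, 0, 2, 1, 1, 5, 0, 0, 0, 5, 0, 0, 6, 1, 0, 4, 1, 1, 5, 0, 6, 1, 0, 13, 57, 115, 148, 151, 150, 150, 148, 151, 150, 152, 149, 152, 147, 148, 149, 148, 147, 151, 149]
231 229 255 [-6.59 29.59 86.28] 18.9
234 226 267 [-3.28 30.43 83.01] 29.5
237 225 267 [-3.52 30.07 77.4 ] 29.6
240 225 267 [-3.4  30.4  73.37] 29.1
243 225 267 [-3.38 32.51 72.98] 29.1
246 225 267 [-3.44 34.83 72.98] 29.2
249 225 267 [-3.5  37.34 73.32] 29.4
252 225 267 [-3.54 39.58 73.12] 29.5
255 225 267 [-3.48 42.08 73.36] 29.5
258 225 267 [-3.53 44.45 73.34] 29.7
261 226 267 [-3.18 46.78 73.22] 29.0
264 226 267 [-3.2  48.6  72.21] 29.0
267 226 267 [-3.18 51.39 72.83] 29.1
270 226 267 [-3.2  53.5  72.28] 29.2
```

View pics/w1z.png

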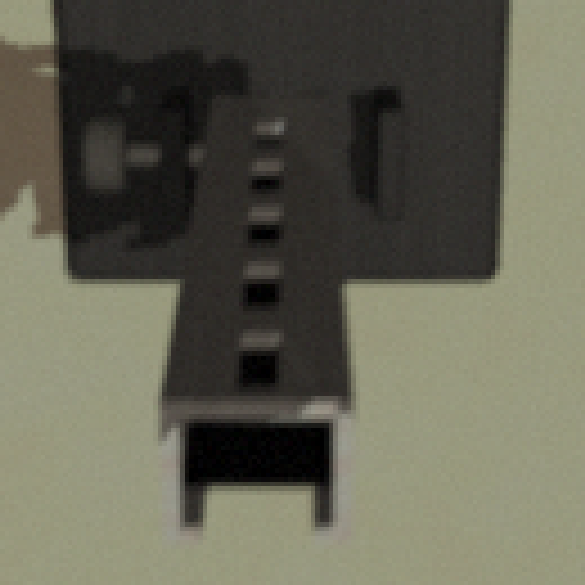

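Request:
send_rows --pt "-0.005 0.035 -0.0 4.5 0" --pt "-0.005 0.035 -0.015 4.5 0" --pt "-0.005 0.035 -0.015 4.5 0" --pt "-0.005 0.035 -0.015 4.5 60" --pt "-0.005 0.035 -0.015 4.5 60" --pt "-0.006 0.034 -0.017 4.6 60" --pt "-0.006 0.034 -0.017 4.6 60" --pt "0 0 0 0 60" --pt "0 0 0 0 60"

```text
clock: 4.95
tcp_pos: [0.5457, 0.1933, 0.1751]
orientation: [-0.0, 0.54, 0.842, -0.0]
wrist_force: [-0.5, -0.6, 0.2]
finger_gap: 0.0652
```

Run:
```python
from h import *
s=monitor.get_state();d=snap('wrist','w2.png');np.savez('pics/w2.npz',**d,Tt=tooltf(s))
Tt=tooltf(s);Tc=d['T_tool_cam'];W=cloud(d,Tt@Tc);C=cloud(d,Tc)
print(s['tcp_pos'],np.degrees(np.arctan2(Tt[1,1],Tt[0,1])),s['joint_pos'].round(3),s['finger_gap'])
m=(W[...,2]>.09)&(W[...,2]<.11)&(abs(W[...,0]-.573)<.03)&(abs(W[...,1]-.194)<.03)
v,u=np.nonzero(m);print(u.min(),u.max(),v.min(),v.max())
p=C[m];print(len(p),p.mean(0)*1e3,cv2.minAreaRect(p[:,:2].astype(np.float32)*1e3)); print(W[m].mean(0))
for v in range(v.min(),v.max(),3):
    u=np.nonzero(m[v])[0]; c=C[v,u];print(v,u.min(),u.max(),np.round(c[[0,-1]].mean(0)*1e3,2),np.round(np.ptp(c[:,0])*1e3,1))
m=(W[...,2]>.022)&(W[...,2]<.038)&(abs(C[...,0])<.03)&(C[...,1]>-.07)&(C[...,1]<0.01)
p=C[m]*1e3;print('bar',len(p));
for y in range(-70,10,10):
    q=p[abs(p[:,1]-y)<5]; 
    if len(q): print(y,np.percentile(q[:,0],[2,50,98]).round(1),q[:,2].mean().round(1))
q=cv2.minAreaRect(p[:,:2].astype(np.float32));print(q)
```

```text
[0.54571685 0.19333611 0.1750603 ] 24.625312501765126 [ 0.202  0.343 -0.051  1.178 -0.    -0.228] 0.06517683992093666
220 259 219 244
1003 [-7.97387404 26.0771732  75.57768087] ((-8.13344669342041, 26.590423583984375), (27.449626922607422, 18.568872451782227), 0.7615319490432739)
[0.57266863 0.19692241 0.0994539 ]
219 249 257 [ 1.27 18.29 80.12] 5.6
222 220 259 [-7.99 18.35 74.98] 26.7
225 220 259 [-8.06 21.03 75.97] 26.9
228 220 259 [-8.   23.08 75.51] 26.9
231 220 259 [-8.03 24.84 74.41] 26.9
234 220 259 [-8.11 27.47 75.16] 27.1
237 220 259 [-8.19 30.18 76.  ] 27.3
240 220 259 [-8.2 32.5 76. ] 27.4
243 220 259 [-8.18 34.42 75.2 ] 27.3
bar 1141
-70 [-13.3  -8.5  -3.6] 145.3
-60 [-13.4  -8.5  -3.6] 145.4
-50 [-12.7  -8.5  -3.7] 145.4
-40 [-12.9  -7.9  -3.7] 145.5
-30 [-13.1  -8.   -3.8] 145.5
-20 [-13.1  -8.1  -3.8] 145.4
-10 [-12.5  -8.1  -3.1] 145.7
0 [-12.6  -7.8  -3.1] 145.5
((-8.267534255981445, -30.00726318359375), (79.86348724365234, 10.0215425491333), 89.4949722290039)
```

View pics/w2.png

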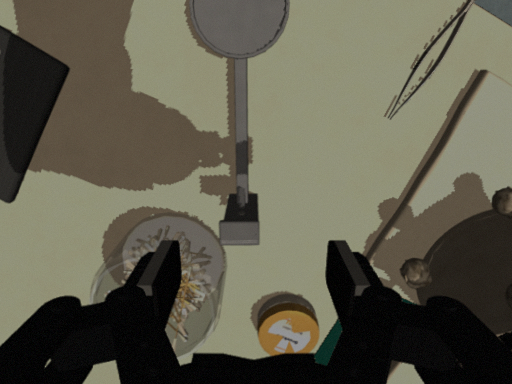

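Request:
send_rows --pt "-0.014 -0.011 0 0.4 60" --pt "-0.014 -0.011 -0.02 0 60" --pt "0 0 -0.045 0 60" --pt "0 0 -0.045 0 60" --pt "0 0 -0.04 0 60" --pt "0 0 -0.019 0 60" --pt "0 0 0 0 60"

```text
clock: 5.7
tcp_pos: [0.5173, 0.1687, 0.0039]
orientation: [-0.002, 0.539, 0.842, -0.002]
wrist_force: [0.2, 0.1, -0.1]
finger_gap: 0.0654
```

Run:
```python
from h import *
s=monitor.get_state();d=snap('wrist','w3.png')
Tt=tooltf(s);Tc=d['T_tool_cam'];W=cloud(d,Tt@Tc);C=cloud(d,Tc)
print(s['tcp_pos'],np.degrees(np.arctan2(Tt[1,1],Tt[0,1])),s['wrist_force'])
m=(W[...,2]>.022)&(W[...,2]<.036)&(abs(C[...,0])<.03)&(C[...,1]>-.07)&(C[...,1]<0.07)
p=C[m]*1e3;print('bar',len(p))
for y in range(-70,70,10):
    q=p[abs(p[:,1]-y)<5]
    if len(q): print(y,np.percentile(q[:,0],[2,50,98]).round(1),q[:,2].mean().round(1))
```

```text
[0.51733316 0.16865504 0.00386649] 24.764949636332506 [ 0.1564052   0.11867145 -0.07780138]
bar 11423
-70 [-25.    1.6  28.1] -28.0
-60 [-18.9   1.9  22.3] -28.8
-50 [-2.9  2.   6.8] -25.6
-40 [-2.6  2.3  7. ] -25.5
-30 [-2.7  2.   6.8] -25.7
-20 [-2.8  2.   6.9] -25.6
-10 [-2.5  2.4  7. ] -25.7
0 [-2.6  2.3  7.1] -25.8
10 [-2.7  2.1  6.5] -25.8
20 [-2.4  2.1  6.6] -25.9
30 [-2.5  2.1  6.8] -25.8
40 [-2.6  1.7  6.9] -25.7
```

View pics/w3.png

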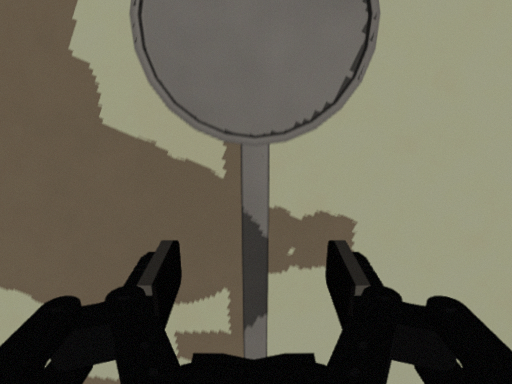

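Request:
send_rows --pt "-0.001 0.001 0 0 60" --pt "0 0 0 0 255" --pt "0 0 0 0 255" --pt "0 0 0 0 255" --pt "0 0 0 0 255" --pt "0 0 0 0 255" --pt "0 0 0 0 255" --newtons 60

```text
clock: 6.45
tcp_pos: [0.5191, 0.1714, 0.0068]
orientation: [0.001, 0.538, 0.843, 0.0]
wrist_force: [-1.4, -0.8, 6.0]
finger_gap: 0.009
```

Run:
```python
from h import *
s=monitor.get_state();d=snap('wrist','w4.png')
Tt=tooltf(s);Tc=d['T_tool_cam'];W=cloud(d,Tt@Tc);C=cloud(d,Tc)
print(s['tcp_pos'],np.degrees(np.arctan2(Tt[1,1],Tt[0,1])),s['wrist_force'],s['finger_gap'])
m=(W[...,2]>.022)&(W[...,2]<.036)&(abs(C[...,0])<.03)&(C[...,1]>-.07)&(C[...,1]<0.07)
p=C[m]*1e3;print('bar',len(p))
for y in range(-50,70,10):
    q=p[abs(p[:,1]-y)<5]
    if len(q): print(y,np.percentile(q[:,0],[2,50,98]).round(1),q[:,2].mean().round(1))
```

```text
[0.51911634 0.17141324 0.00683675] 24.921456095868617 [-1.43904495 -0.80738769  5.95918362] 0.00899946639762079
bar 11025
-50 [-3.3  1.3  6.2] -22.9
-40 [-3.5  1.3  6. ] -22.9
-30 [-3.5  1.3  6.1] -22.9
-20 [-3.3  1.5  6.2] -22.9
-10 [-15.9   1.3  18.4] -22.7
0 [-3.   1.7  5.9] -23.2
10 [-2.8  1.3  5.8] -22.8
20 [-3.3  1.3  5.9] -22.8
30 [-3.4  1.3  6. ] -22.7
40 [-3.1  1.3  6.1] -22.7
```

View pics/w4.png

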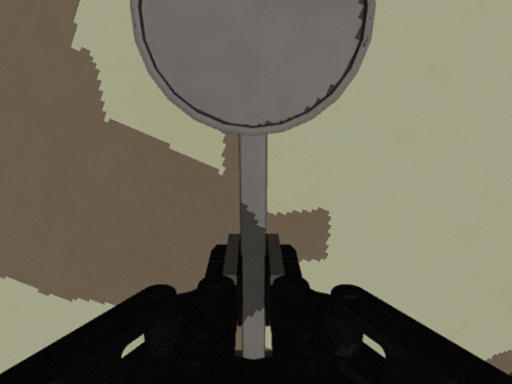

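Request:
send_rows --pt "0 0 0.01 0 255" --pt "0 0 0.025 0 255" --pt "0 0 0.04 0 255" --pt "0 0 0.04 0 255" --pt "0 -0.03 0.01 -4 255" --pt "0 -0.04 0 -6 255" --pt "0 -0.04 0 -6 255" --pt "0 -0.04 0 -6 255" --pt "0 -0.04 0 -6 255" --pt "0 -0.03 0 -4 255" --pt "0 0 0 0 255" --pt "0 0 0 0 255"

```text
clock: 7.7
tcp_pos: [0.5179, -0.049, 0.1308]
orientation: [-0.001, 0.75, 0.662, -0.0]
wrist_force: [-0.0, 0.1, -3.4]
finger_gap: 0.0088
```

```bash
cat > m.py <<'E'
from h import *
import sys
s=monitor.get_state();Tt=tooltf(s)
F=np.array([.6185,-.0628]);a=np.radians(-7.1);ys=np.array([np.cos(a),np.sin(a)]);xs=np.array([-np.sin(a),np.cos(a)])
r=s['tcp_pos'][:2]-F
print('t',s['clock'],s['tcp_pos'].round(4),'yaw',np.degrees(np.arctan2(Tt[1,1],Tt[0,1])).round(2),'tilt',np.degrees(Tt[:2,2]).round(2))
print('lateral',(r@xs*1e3).round(2),'gap',((-r@ys-.0687)*1e3).round(2),'under z',((s['tcp_pos'][2]-.0068)*1e3).round(1),'F',s['wrist_force'].round(1),'Fn,Fl',(s['wrist_force'][:2]@ys).round(1),(s['wrist_force'][:2]@xs).round(1),'M',s['ft_torque'].round(2),s['finger_gap'].round(4))
E
cat > look.py <<'E'
from h import *
import sys
n=sys.argv[1]
d=snap('side','s%s.png'%n);cv2.imwrite('pics/s%sz.png'%n,cv2.resize(d['img'][90:310,150:340,::-1],None,fx=3.5,fy=2.7,interpolation=cv2.INTER_CUBIC));np.savez('pics/s%s.npz'%n,**d)
d=snap('top','t%s.png'%n);cv2.imwrite('pics/t%sz.png'%n,cv2.resize(d['img'][100:280,150:350,::-1],None,fx=4,fy=3.3,interpolation=cv2.INTER_CUBIC));np.savez('pics/t%s.npz'%n,**d)
E
python3 m.py; python3 look.py 5
```

```text
t 7.7 [ 0.5179 -0.049   0.1308] yaw -7.15 tilt [-0.06  0.05]Traceback (most recent call last):
  File "m.py", line 7, in <module>
    print('lateral',(r@xs*1e3).round(2),'gap',((-r@ys-.0687)*1e3).round(2),'under z',((s['tcp_pos'][2]-.0068)*1e3).round(1),'F',s['wrist_force'].round(1),'Fn,Fl',(s['wrist_force'][:2]@ys).round(1),(s['wrist_force'][:2]@xs).round(1),'M',s['ft_torque'].round(2),s['finger_gap'].round(4))
                                                                                                                                                                                                                                                                    ^^^^^^^^^^^^^^^^^^^^^
AttributeError: 'float' object has no attribute 'round'
```

View pics/s5z.png

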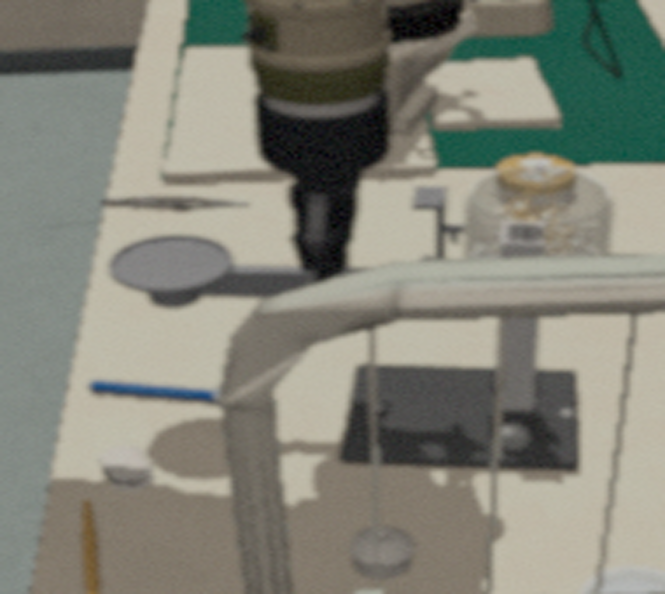

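View pics/t5z.png

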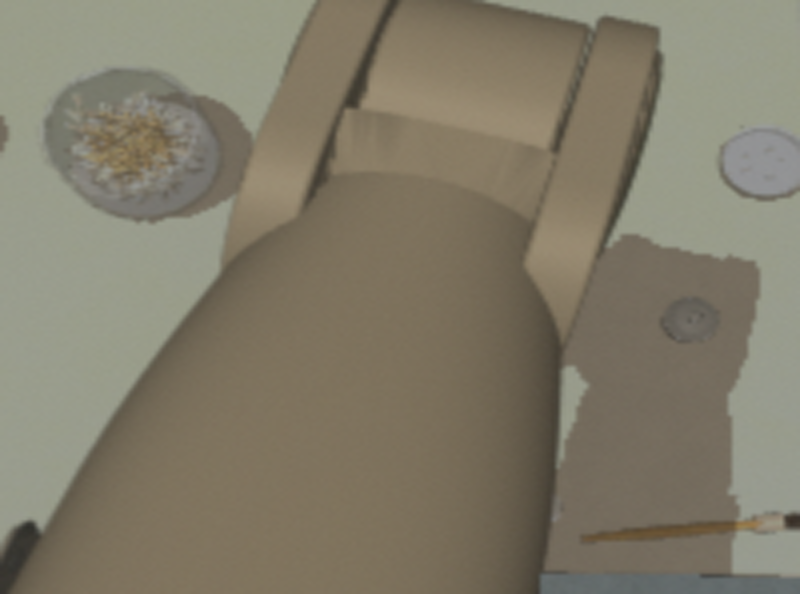

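```bash
sed -i "s/s\['finger_gap'\].round(4)/round(float(s['finger_gap']),4)/" m.py; python3 m.py
python3 - <<'E'
from h import *
d=dict(np.load('pics/s5.npz'));W=cloud(d);X,Y,Z=[W[...,i] for i in range(3)]
m=(X>.55)&(X<.62)&(Y>-.1)&(Y<0)&(Z>.20)&(Z<.25);print('lip',m.sum(),W[m].mean(0).round(4))
m=(X>.30)&(X<.41)&(Y>-.1)&(Y<.05)&(Z>.13)&(Z<.18);print('dish',m.sum(),W[m].mean(0).round(4),np.median(W[m],0))
p=W[m];print(np.linalg.lstsq(np.c_[p[:,:2],np.ones(len(p))],p[:,2],rcond=None)[0])
E
```

```text
t 7.8 [ 0.518  -0.0478  0.1308] yaw -7.02 tilt [-0.05  0.04]
lateral 2.46 gap 32.9 under z 124.0 F [ 0.8  0.7 -2.2] Fn,Fl 0.7 0.8 M [-0.05 -0.12 -0.02] 0.0087
lip 105 [ 0.5785 -0.0621  0.2195]
dish 171 [ 0.3998 -0.0369  0.1557] [ 0.40041661 -0.03682308  0.15550331]
[-0.05604989 -0.00489877  0.17797962]
```

Run:
```python
from h import *
s=monitor.get_state();d=snap('wrist','w5.png')
Tc=d['T_tool_cam'];C=cloud(d,Tc)
m=(abs(C[...,0])<.03)&(C[...,1]<-.0)&(C[...,2]>-.04)&(C[...,2]<-.01)
p=C[m]*1e3
for y in range(-120,0,10):
    q=p[(abs(p[:,1]-y)<5)&(abs(p[:,0]-1.3)<(30 if y<-65 else 4))]
    if len(q): print(y,len(q),q[:,2].mean().round(2),np.median(q[:,0]).round(2))
```

```text
-100 3667 -24.77 0.51
-90 6080 -24.79 0.8
-80 5769 -24.81 0.78
-70 4961 -25.3 1.12
-60 662 -25.07 1.45
-50 612 -22.78 1.11
-40 572 -22.8 1.46
-30 550 -22.77 1.46
-20 493 -22.84 1.47
-10 459 -22.85 1.08
```

View pics/w5.png

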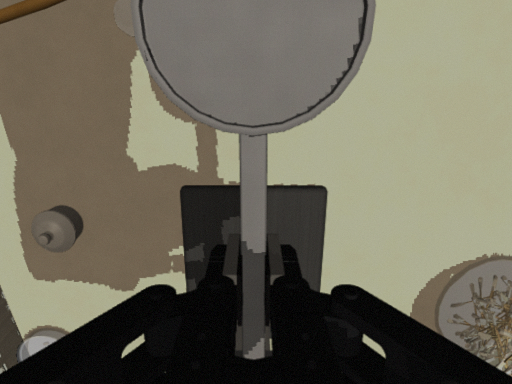

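Request:
send_rows --pt "0.0 -0.0024 -0.0115 0 255" --pt "0.01 -0.0012 0 0 255" --pt "0.0095 -0.0012 0 0 255" --pt "0 0 0 0 255" --pt "0 0 0 0 255"

```text
clock: 8.35
tcp_pos: [0.5385, -0.0534, 0.1194]
orientation: [-0.0, 0.749, 0.662, 0.0]
wrist_force: [-0.4, 0.1, -2.8]
finger_gap: 0.0086
```

```bash
python3 m.py
python3 - <<'E'
from h import *
eyes.read_camera('side')
E
python3 m.py
python3 - <<'E'
from h import *
snap('wrist','w6.png')
E
python3 m.py
```

```text
t 8.35 [ 0.5385 -0.0534  0.1194] yaw -7.06 tilt [0.   0.01]
lateral -0.53 gap 11.85 under z 112.6 F [-0.4  0.1 -2.8] Fn,Fl -0.5 0.0 M [-0.03 -0.12  0.06] 0.0086
t 8.4 [ 0.5381 -0.0533  0.1194] yaw -7.07 tilt [-0.02  0.01]
lateral -0.55 gap 12.29 under z 112.6 F [-0.5  0.  -2.9] Fn,Fl -0.5 -0.0 M [-0.06 -0.16 -0.  ] 0.0086
t 8.45 [ 0.5378 -0.0533  0.1194] yaw -7.07 tilt [-0.02  0.01]
lateral -0.58 gap 12.52 under z 112.6 F [-0.   0.3 -2.6] Fn,Fl -0.0 0.3 M [ 0.02 -0.16 -0.01] 0.0089
```

Request:
send_rows --pt "0.002 -0.0002 0 0 255" --pt "0.002 -0.0002 0 0 255" --pt "0.002 -0.0002 0 0 255" --pt "0 0 0 0 255" --pt "0 0 0 0 255"

```text
clock: 8.95
tcp_pos: [0.544, -0.0541, 0.1195]
orientation: [-0.0, 0.749, 0.662, 0.0]
wrist_force: [0.2, -0.0, -2.5]
finger_gap: 0.0088
```

```bash
python3 m.py
```

```text
t 8.95 [ 0.544  -0.0541  0.1195] yaw -7.09 tilt [0. 0.]
lateral -0.55 gap 6.34 under z 112.7 F [ 0.2 -0.  -2.5] Fn,Fl 0.2 0.0 M [ 0.05 -0.14 -0.06] 0.0088
```

Request:
send_rows --pt "0.002 -0.0002 0 0 255" --pt "0.002 -0.0003 0 0 255" --pt "0 0 0 0 255" --pt "0.001 -0.0001 0 0 255" --pt "0 0 0 0 255"

```text
clock: 9.45
tcp_pos: [0.5491, -0.0547, 0.1195]
orientation: [0.0, 0.749, 0.662, 0.0]
wrist_force: [0.1, -0.0, -3.0]
finger_gap: 0.0086
```

```bash
python3 m.py
```

```text
t 9.45 [ 0.5491 -0.0547  0.1195] yaw -7.08 tilt [0.01 0.  ]
lateral -0.51 gap 1.19 under z 112.7 F [ 0.1 -0.  -3. ] Fn,Fl 0.1 0.0 M [-0.04 -0.16 -0.02] 0.0086
```

In the slots with no contact. Continue until the plate touches.

Request:
send_rows --pt "0.001 -0.0001 0 0 255" --pt "0 0 0 0 255" --pt "0.001 -0.0001 0 0 255" --pt "0 0 0 0 255"

```text
clock: 9.85
tcp_pos: [0.5505, -0.0547, 0.1193]
orientation: [-0.0, 0.749, 0.662, -0.0]
wrist_force: [-2.0, -0.0, -3.0]
finger_gap: 0.0087
```

```bash
python3 m.py
```

```text
t 9.85 [ 0.5505 -0.0547  0.1193] yaw -7.08 tilt [-0.06  0.02]
lateral -0.39 gap -0.21 under z 112.5 F [-2. -0. -3.] Fn,Fl -2.0 -0.3 M [ 0.08  0.14 -0.01] 0.0087
```

Request:
send_rows --pt "-0.0005 0 -0.002 0 255" --pt "0 0 -0.002 0 255" --pt "0 0 -0.002 0 255" --pt "0 0 -0.0015 0 255" --pt "0 0 0 0 255"

```text
clock: 10.35
tcp_pos: [0.5505, -0.0548, 0.1117]
orientation: [-0.0, 0.749, 0.662, 0.0]
wrist_force: [-0.0, 0.4, -3.3]
finger_gap: 0.0087
```

```bash
python3 m.py
```

```text
t 10.35 [ 0.5505 -0.0548  0.1117] yaw -7.09 tilt [-0.    0.01]
lateral -0.51 gap -0.2 under z 104.9 F [-0.   0.4 -3.3] Fn,Fl -0.1 0.4 M [-0.01 -0.1  -0.05] 0.0087
```

Request:
send_rows --pt "0 0 -0.001 0 255" --pt "0 0 -0.001 0 255" --pt "0 0 0 0 255"

```text
clock: 10.65
tcp_pos: [0.5505, -0.0548, 0.11]
orientation: [0.0, 0.749, 0.662, 0.0]
wrist_force: [0.0, 0.3, -2.6]
finger_gap: 0.0092
```

```bash
python3 m.py
```

```text
t 10.65 [ 0.5505 -0.0548  0.11  ] yaw -7.08 tilt [0.01 0.  ]
lateral -0.51 gap -0.23 under z 103.2 F [ 0.   0.3 -2.6] Fn,Fl 0.0 0.3 M [ 0.03 -0.02 -0.01] 0.0092
```

Request:
send_rows --pt "0 0 -0.001 0 255" --pt "0 0 0 0 255" --pt "0 0 -0.001 0 255" --pt "0 0 0 0 255"

```text
clock: 11.05
tcp_pos: [0.5505, -0.0548, 0.109]
orientation: [0.0, 0.749, 0.662, 0.0]
wrist_force: [-4.7, 0.7, 6.3]
finger_gap: 0.0086
```

```bash
python3 m.py
```

```text
t 11.05 [ 0.5505 -0.0548  0.109 ] yaw -7.08 tilt [ 0.05 -0.01]
lateral -0.47 gap -0.24 under z 102.2 F [-4.7  0.7  6.3] Fn,Fl -4.8 0.1 M [ 0.15  0.43 -0.07] 0.0086
```

Request:
send_rows --pt "0 0 0.0005 0 130" --pt "0 0 0 0 130" --pt "0 0 0 0 130" --pt "0 0 0 0 130" --pt "0 0 0.02 0 130" --pt "0 0 0.03 0 130" --pt "0 0 0.04 0 130" --pt "0 0 0.04 0 130" --pt "0 0 0 0 255"

```text
clock: 11.95
tcp_pos: [0.5535, -0.0555, 0.2445]
orientation: [0.004, 0.749, 0.662, 0.003]
wrist_force: [0.2, 0.2, 0.1]
finger_gap: 0.0284
```

```bash
python3 m.py
python3 - <<'E'
from h import *
s=monitor.get_state();d=snap('wrist','w7.png');Tt=tooltf(s);W=cloud(d,Tt@d['T_tool_cam'])
d2=snap('side','s7.png');cv2.imwrite('pics/s7z.png',cv2.resize(d2['img'][90:310,150:340,::-1],None,fx=3.5,fy=2.7,interpolation=cv2.INTER_CUBIC))
E
```

```text
t 11.95 [ 0.5535 -0.0555  0.2445] yaw -7.08 tilt [ 0.57 -0.14]
lateral -0.82 gap -3.28 under z 237.7 F [0.2 0.2 0.1] Fn,Fl 0.2 0.3 M [-0.04 -0.03 -0.  ] 0.0284
```

View pics/w7.png

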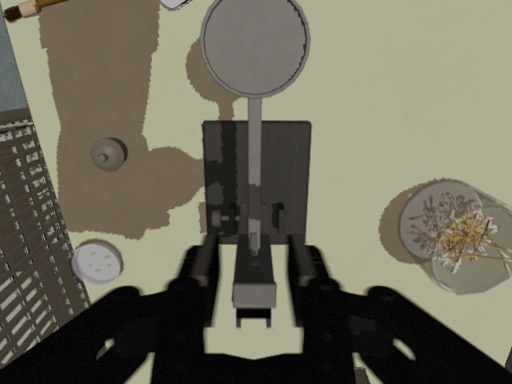

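View pics/s7z.png

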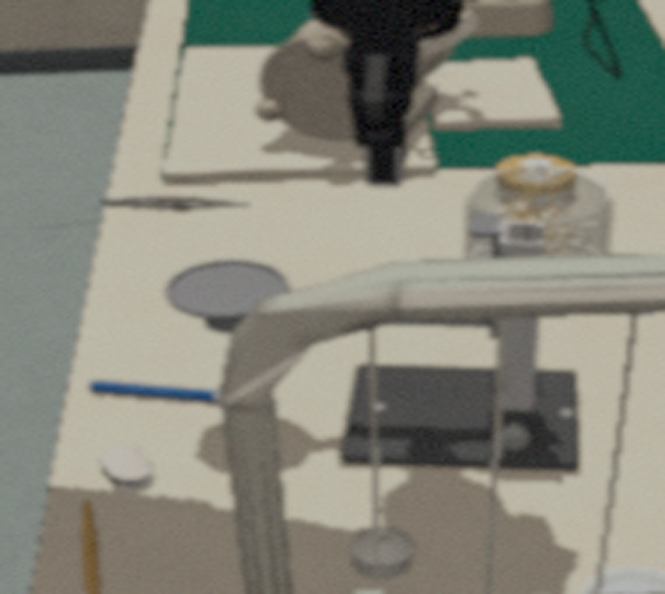

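Request:
send_rows --pt "0.0285 -0.0035 0 0 255" --pt "0.029 -0.0036 0 0 255" --pt "0 0 -0.02 0 255" --pt "0 0 -0.01 0 255" --pt "0 0 0 0 255"

```text
clock: 12.55
tcp_pos: [0.6057, -0.0614, 0.2049]
orientation: [-0.003, 0.749, 0.662, -0.002]
wrist_force: [-0.0, 0.0, -0.3]
finger_gap: 0.0003
```

```bash
python3 m.py
```

```text
t 12.55 [ 0.6057 -0.0614  0.2049] yaw -7.09 tilt [-0.38  0.1 ]
lateral -0.22 gap -55.78 under z 198.1 F [-0.   0.  -0.3] Fn,Fl -0.0 0.0 M [-0.02  0.05 -0.02] 0.0003
```

Request:
send_rows --pt "0.001 0 0 0 255" --pt "0 0 0 0 255"

```text
clock: 12.75
tcp_pos: [0.6089, -0.0619, 0.2092]
orientation: [0.0, 0.749, 0.662, 0.0]
wrist_force: [-0.3, -0.6, 0.1]
finger_gap: 0.0001
```

```bash
python3 m.py
```

```text
t 12.75 [ 0.6089 -0.0619  0.2092] yaw -7.09 tilt [ 0.05 -0.01]
lateral -0.32 gap -59.07 under z 202.4 F [-0.3 -0.6  0.1] Fn,Fl -0.2 -0.6 M [ 0.    0.04 -0.02] 0.0001
```

Request:
send_rows --pt "0 0 -0.004 0 255" --pt "0 0 -0.001 0 255" --pt "0 0 -0.001 0 255" --pt "0 0 0 0 255"

```text
clock: 13.15
tcp_pos: [0.6088, -0.0619, 0.2025]
orientation: [-0.0, 0.749, 0.662, 0.0]
wrist_force: [0.3, 0.1, -0.2]
finger_gap: -0.0003
```

Request:
send_rows --pt "0 0 -0.001 0 255" --pt "0 0 0 0 255"

```text
clock: 13.35
tcp_pos: [0.6091, -0.062, 0.2019]
orientation: [0.0, 0.749, 0.662, 0.0]
wrist_force: [-1.3, 0.2, 2.1]
finger_gap: 0.0001
```

Request:
send_rows --pt "0 0 -0.0005 0 255" --pt "0 0 0 0 255"

```text
clock: 13.55
tcp_pos: [0.6092, -0.062, 0.2015]
orientation: [0.0, 0.749, 0.662, 0.0]
wrist_force: [-0.2, 0.8, 4.6]
finger_gap: 0.0002
```

Request:
send_rows --pt "0 0 -0.0005 0 255" --pt "0 0 0 0 255"

```text
clock: 13.75
tcp_pos: [0.6092, -0.062, 0.201]
orientation: [0.0, 0.749, 0.662, 0.0]
wrist_force: [-1.4, 0.2, 5.6]
finger_gap: -0.0001
```

Request:
send_rows --pt "0 0 -0.0005 0 255" --pt "0 0 0 0 255"

```text
clock: 13.95
tcp_pos: [0.6093, -0.062, 0.2006]
orientation: [0.0, 0.749, 0.662, 0.0]
wrist_force: [-0.9, -1.2, 6.1]
finger_gap: 0.0001
```

Request:
send_rows --pt "0 0 -0.0005 0 255" --pt "0 0 0 0 255"

```text
clock: 14.15
tcp_pos: [0.6094, -0.062, 0.2004]
orientation: [0.001, 0.749, 0.662, 0.001]
wrist_force: [-0.7, 0.6, 6.2]
finger_gap: -0.0
```

Request:
send_rows --pt "0 0 -0.0005 0 255" --pt "0 0 0 0 255"

```text
clock: 14.35
tcp_pos: [0.6094, -0.0621, 0.2002]
orientation: [0.001, 0.749, 0.662, 0.001]
wrist_force: [-1.4, -0.1, 8.5]
finger_gap: 0.0003
```

Request:
send_rows --pt "0 0 -0.0005 0 255" --pt "0 0 0 0 255"

```text
clock: 14.55
tcp_pos: [0.6094, -0.0621, 0.2]
orientation: [0.001, 0.749, 0.662, 0.001]
wrist_force: [-1.9, 0.7, 9.5]
finger_gap: 0.0002
```

Request:
send_rows --pt "0 0 -0.001 0 255" --pt "0 0 0 0 255"

```text
clock: 14.75
tcp_pos: [0.6094, -0.0621, 0.1999]
orientation: [0.001, 0.749, 0.662, 0.001]
wrist_force: [-3.1, 2.0, 13.9]
finger_gap: 0.0001
```

Request:
send_rows --pt "0 0 -0.001 0 255" --pt "0 0 0 0 255"

```text
clock: 14.95
tcp_pos: [0.6094, -0.0621, 0.1997]
orientation: [0.002, 0.749, 0.662, 0.001]
wrist_force: [-4.9, 0.7, 18.0]
finger_gap: -0.0004
```

Request:
send_rows --pt "0 0 -0.0005 0 255" --pt "0 0 0 0 255" --pt "0 0 0 0 255" --pt "0 0 0 0 255"

```text
clock: 15.35
tcp_pos: [0.6094, -0.0621, 0.1997]
orientation: [0.002, 0.749, 0.662, 0.001]
wrist_force: [-5.3, 0.3, 19.3]
finger_gap: -0.0002
```

Request:
send_rows --pt "0 0 0.005 0 255" --pt "0 0 0.03 0 255" --pt "0 0 0.03 0 255" --pt "-0.035 0 0.01 0 255" --pt "-0.035 0 0 0 150" --pt "0 0 0 0 100" --pt "0 0 0 0 100"

```text
clock: 16.05
tcp_pos: [0.5386, -0.0619, 0.2708]
orientation: [-0.0, 0.75, 0.662, 0.0]
wrist_force: [-0.6, 0.1, -0.4]
finger_gap: 0.0436
```

```bash
python3 m.py
python3 - <<'E'
from h import *
s=monitor.get_state();d=snap('wrist','w8.png');Tt=tooltf(s);W=cloud(d,Tt@d['T_tool_cam'])
np.savez('pics/w8.npz',**d,Tt=Tt)
X,Y,Z=[W[...,i] for i in range(3)]
a=np.radians(-7.1);ys=np.array([np.cos(a),np.sin(a)]);xs=np.array([-np.sin(a),np.cos(a)]);F=np.array([.6185,-.0628])
U=-(W[...,:2]-F)@ys; V=(W[...,:2]-F)@xs
for nm,m in [('lip',(abs(U-.009)<.02)&(abs(V)<.02)&(Z>.197-.01)&(Z<.21)),('bar',(U>.03)&(U<.12)&(abs(V)<.004)&(abs(Z-.13)<.01)),('dish',(np.hypot(U-.165,V)<.03)&(abs(Z-.132)<.02))]:
    p=W[m]; print(nm,len(p),np.median(p,0).round(4),'U,V',np.median(U[m]).round(4),np.median(V[m]).round(4), 'slope',np.polyfit(U[m],Z[m],1).round(4) if len(p)>50 else '')
d=snap('side','s8.png')
E
```

```text
t 16.05 [ 0.5386 -0.0619  0.2708] yaw -7.1 tilt [0.   0.01]
lateral -9.0 gap 10.74 under z 264.0 F [-0.6  0.1 -0.4] Fn,Fl -0.6 0.0 M [-0.03 -0.03  0.  ] 0.0436
lip 937 [ 0.6089 -0.0605  0.1992] U,V 0.0099 0.0011 slope [0.1332 0.1974]
bar 903 [ 0.5415 -0.0531  0.1295] U,V 0.0776 0.0001 slope [-0.0046  0.1297]
dish 4848 [ 0.454  -0.0423  0.1316] U,V 0.1661 0.0001 slope [-1.000e-04  1.316e-01]
```

View pics/w8.png

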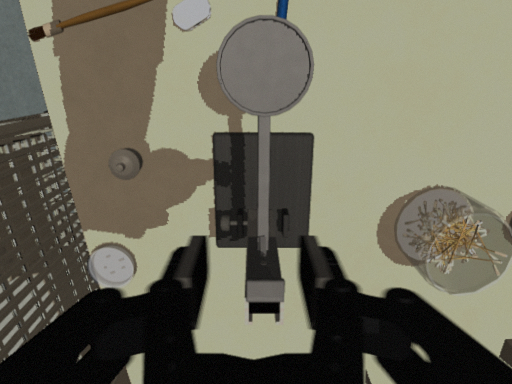

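Run:
```python
from h import *
d=dict(np.load('pics/top0.npz'));W=cloud(d);m=(W[...,2]>.05)&(W[...,1]<-.3)&(W[...,0]<.8);p=W[m]
for x in np.arange(.35,.8,.05):
    q=p[abs(p[:,0]-x)<.025]
    if len(q): i=q[:,1].argmax();print(x.round(2),q[i].round(3))
d=dict(np.load('pics/w8.npz'));W=cloud(d,d['Tt']@d['T_tool_cam']);X,Y,Z=[W[...,i] for i in range(3)]
m=(abs(X-.54)<.035)&(abs(Y+.217)<.035)&(Z>.008)&(Z<.06);p=W[m];print(len(p),p.mean(0),p[:,2].max(),cv2.minEnclosingCircle(p[:,:2].astype(np.float32)))
k=p[p[:,2]>p[:,2].max()-.004];print('knob',k.mean(0))
```

```text
0.5 [ 0.49  -0.412  0.361]
0.55 [ 0.573 -0.411  0.405]
0.6 [ 0.622 -0.412  0.404]
0.65 [ 0.662 -0.411  0.408]
0.7 [ 0.71  -0.411  0.404]
0.75 [ 0.73  -0.3    0.494]
794 [ 0.5377272  -0.21184092  0.02484332] 0.03824293483785207 ((0.5388973951339722, -0.214725062251091), 0.019287114962935448)
knob [ 0.53903172 -0.21387832  0.03611251]
```

Request:
send_rows --pt "0 -0.04 0 0 80" --pt "0 -0.04 0 0 80" --pt "0 -0.04 -0.02 0 80" --pt "0.001 -0.034 -0.05 0 80" --pt "0 0 -0.05 0 80" --pt "0 0 -0.04 0 80" --pt "0 0 0 0 80" --pt "0 0 0 0 80"

```text
clock: 16.95
tcp_pos: [0.5401, -0.21, 0.1194]
orientation: [-0.001, 0.749, 0.662, -0.0]
wrist_force: [0.4, -0.9, 0.8]
finger_gap: 0.0589
```

Run:
```python
from h import *
s=monitor.get_state();d=snap('wrist','w9.png');Tt=tooltf(s);Tc=d['T_tool_cam'];W=cloud(d,Tt@Tc);C=cloud(d,Tc)
print(s['tcp_pos'],s['finger_gap'])
X,Y,Z=[W[...,i] for i in range(3)]
m=(abs(X-.54)<.03)&(abs(Y+.216)<.03)&(Z>.01)&(Z<.06);p=C[m]*1e3;print(len(p),p.mean(0),Z[m].max(),cv2.minEnclosingCircle(p[:,:2].astype(np.float32)))
k=p[p[:,2]<p[:,2].min()+4];print('knob tool',k.mean(0))
```

```text
[ 0.54007322 -0.21004908  0.11939454] 0.058865602209659446
1961 [-4.22024789 -2.01769151 93.87346938] 0.038229862332467085 ((-4.3164143562316895, 0.12369205802679062), 18.94029426574707)
knob tool [-4.28009926 -0.61467182 83.17469081]
```

View pics/w9.png

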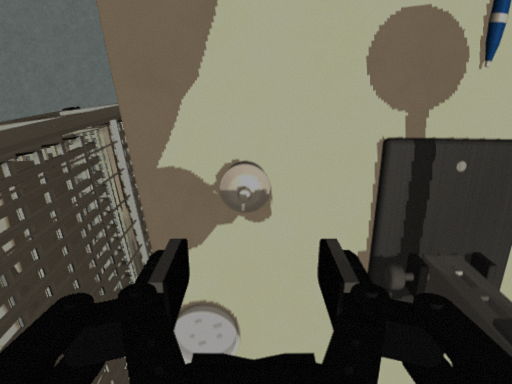

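Request:
send_rows --pt "-0.0007 -0.0053 -0.02 0 80" --pt "0 0 -0.04 0 80" --pt "0 0 -0.03 0 80" --pt "0 0 -0.018 0 80" --pt "0 0 0 0 90" --pt "0 0 0 0 90"

```text
clock: 17.6
tcp_pos: [0.5412, -0.2162, 0.0141]
orientation: [0.002, 0.749, 0.662, 0.001]
wrist_force: [-0.8, -0.3, 0.8]
finger_gap: 0.0553
```

Run:
```python
from h import *
s=monitor.get_state();d=snap('wrist','w10.png');Tt=tooltf(s);Tc=d['T_tool_cam'];W=cloud(d,Tt@Tc);C=cloud(d,Tc)
print(s['tcp_pos'],s['finger_gap'],s['wrist_force'])
X,Y,Z=[W[...,i] for i in range(3)]
m=(abs(C[...,0])<.025)&(abs(C[...,1])<.03)&(Z>.015)&(Z<.06);p=C[m]*1e3;print(len(p),Z[m].max(),cv2.minEnclosingCircle(p[:,:2].astype(np.float32)))
k=p[p[:,2]<p[:,2].min()+4];print('knob tool',k.mean(0))
```

```text
[ 0.54121558 -0.21618757  0.01412278] 0.05532729089427725 [-0.79424035 -0.34794118  0.75242191]
5102 0.037948712818619224 ((1.251775860786438, -1.9857277870178223), 19.149354934692383)
knob tool [  1.57372803  -2.62397243 -21.91245289]
```

View pics/w10.png

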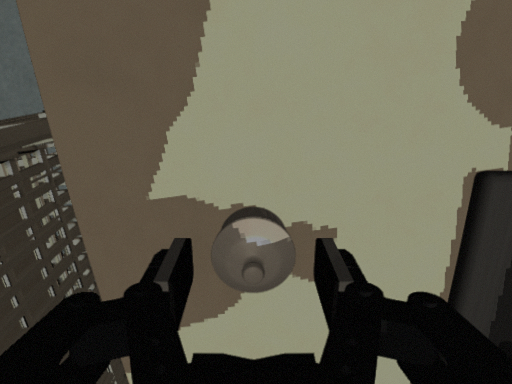

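Request:
send_rows --pt "-0.002 0.0002 -0.005 0 90" --pt "0 0 -0.004 0 95" --pt "0 0 0 0 100" --pt "0 0 0 0 120" --pt "0 0 0 0 160" --pt "0 0 0 0 160" --pt "0 0 0 0 160" --newtons 25

```text
clock: 18.35
tcp_pos: [0.5372, -0.2152, 0.003]
orientation: [0.0, 0.749, 0.662, 0.0]
wrist_force: [-0.7, 0.4, 4.3]
finger_gap: 0.0352
```

Run:
```python
from h import *
s=monitor.get_state();d=snap('wrist','w11.png');Tt=tooltf(s);Tc=d['T_tool_cam'];W=cloud(d,Tt@Tc);C=cloud(d,Tc)
print(s['tcp_pos'],s['finger_gap'],s['wrist_force'])
Z=W[...,2]
m=(abs(C[...,0])<.025)&(abs(C[...,1])<.03)&(Z>.022)&(Z<.06);p=C[m]*1e3
k=p[p[:,2]<p[:,2].min()+4];print('knob tool',k.mean(0),Z[m].max())
```

```text
[ 0.53718556 -0.21523782  0.00296013] 0.03517246079390109 [-0.69404405  0.37759783  4.30221155]
knob tool [ -3.7553141  -12.00382628 -55.05466456] 0.05997382552695117
```

View pics/w11.png

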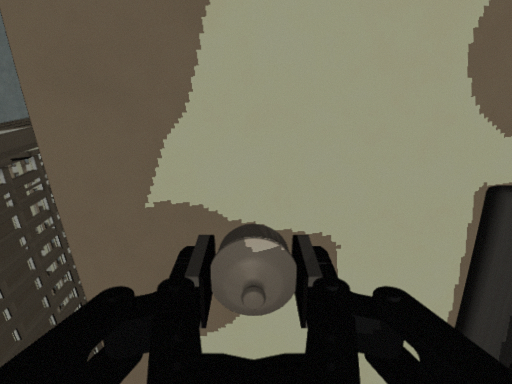

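Request:
send_rows --pt "0 0 0.01 0 160" --pt "0 0 0.03 0 160" --pt "0 0 0.045 0 160" --pt "0 0 0.045 0 160" --pt "0 0.01 0.045 0 160" --pt "-0.02 0.04 0.02 0 160" --pt "-0.02 0.04 0 0 160" --pt "-0.02 0.04 0 0 160" --pt "-0.02 0.035 0 0 160" --pt "0 0 0 0 160" --pt "0 0 0 0 160"

```text
clock: 19.5
tcp_pos: [0.457, -0.0496, 0.1984]
orientation: [0.001, 0.749, 0.663, 0.0]
wrist_force: [0.0, 0.0, -0.3]
finger_gap: 0.0351
```

Run:
```python
from h import *
s=monitor.get_state();d=snap('wrist','w12.png');Tt=tooltf(s);Tc=d['T_tool_cam'];W=cloud(d,Tt@Tc);C=cloud(d,Tc)
print(s['tcp_pos'],s['finger_gap'],s['wrist_force'])
Z=W[...,2]
v,u=np.mgrid[:384,:512]
m=(np.hypot(u-253,v-268)<60)&(abs(C[...,0]-.0013)<.0165)&(C[...,2]<-.005)&(C[...,2]>-.04)&(abs(C[...,1])<.03)
p=C[m]*1e3;print(len(p),p.min(0),p.max(0),cv2.minEnclosingCircle(p[:,:2].astype(np.float32)))
k=p[p[:,2]<-30];print('knob',k.mean(0))
X,Y=W[...,0],W[...,1]
m=(np.hypot(X-.4547,Y+.0429)<.045)&(Z>.12)&(Z<.145);p=W[m];print('dish vis',len(p),p.mean(0),cv2.minEnclosingCircle(p[:,:2].astype(np.float32)))
```

```text
[ 0.45703964 -0.04957481  0.19841795] 0.03512107940998289 [ 1.64258820e-02  1.02348751e-04 -3.17642366e-01]
5806 [-15.19944915 -16.69676152 -34.98357266] [17.78431166 21.5868349  -5.0024725 ] ((1.7360849380493164, 2.57802677154541), 19.295839309692383)
knob [  1.62611688   1.27925788 -32.94972155]
dish vis 9014 [ 0.44980168 -0.03985672  0.13190299] ((0.45453381538391113, -0.04098619893193245), 0.03803473711013794)
```

View pics/w12.png

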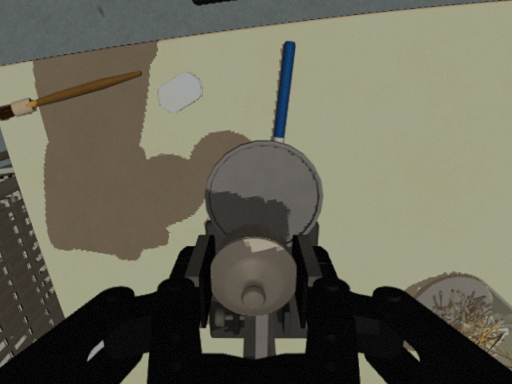

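Request:
send_rows --pt "-0.004 0.0072 -0.02 0 160" --pt "0 0 -0.025 0 160" --pt "0 0 -0.008 0 160" --pt "0 0 0 0 160" --pt "0 0 0 0 160"

```text
clock: 20.05
tcp_pos: [0.4538, -0.0437, 0.1452]
orientation: [0.0, 0.75, 0.662, 0.0]
wrist_force: [0.6, -0.6, 0.7]
finger_gap: 0.0352
```

```bash
python3 m.py
```

```text
t 20.05 [ 0.4538 -0.0437  0.1452] yaw -7.14 tilt [ 0.03 -0.01]
lateral -1.42 gap 97.08 under z 138.4 F [ 0.6 -0.6  0.7] Fn,Fl 0.6 -0.5 M [ 0.02 -0.04  0.05] 0.0352
```

Request:
send_rows --pt "-0.0005 0.0008 -0.005 0 160" --pt "0 0 -0.003 0 160" --pt "0 0 0 0 160" --pt "0 0 -0.001 0 160" --pt "0 0 0 0 160"

```text
clock: 20.55
tcp_pos: [0.4526, -0.0421, 0.1357]
orientation: [0.0, 0.749, 0.662, 0.0]
wrist_force: [-0.5, -1.0, -1.0]
finger_gap: 0.0352
```

```bash
python3 m.py
```

```text
t 20.55 [ 0.4526 -0.0421  0.1357] yaw -7.08 tilt [0.01 0.  ]
lateral 0.0 gap 98.5 under z 128.9 F [-0.5 -1.  -1. ] Fn,Fl -0.4 -1.0 M [-0.01 -0.01  0.01] 0.0352
```

Request:
send_rows --pt "0 0 -0.0007 0 160" --pt "0 0 0 0 160"

```text
clock: 20.75
tcp_pos: [0.4526, -0.0421, 0.135]
orientation: [-0.0, 0.749, 0.662, 0.0]
wrist_force: [-0.1, 0.1, -1.0]
finger_gap: 0.0346
```

Request:
send_rows --pt "0 0 -0.0005 0 160" --pt "0 0 0 0 160"

```text
clock: 20.95
tcp_pos: [0.4527, -0.0422, 0.1346]
orientation: [0.0, 0.749, 0.662, 0.0]
wrist_force: [-0.5, -0.1, 2.1]
finger_gap: 0.0353
```

Request:
send_rows --pt "0 0 0 0 110" --pt "0 0 0 0 95" --pt "0 0 0 0 85" --pt "0 0 0 0 85" --pt "0 0 0.01 0 85" --pt "0 0 0.03 0 85" --pt "0 0 0.04 0 85" --pt "-0.0 0 0.04 0 85" --pt "0 0 0.03 0 85" --pt "0 0 0 0 85"

```text
clock: 21.95
tcp_pos: [0.4547, -0.0427, 0.2897]
orientation: [0.004, 0.749, 0.662, 0.002]
wrist_force: [0.6, 0.9, -0.4]
finger_gap: 0.0567
```

Run:
```python
from h import *
s=monitor.get_state();d=snap('wrist','w13.png');Tt=tooltf(s);Tc=d['T_tool_cam'];W=cloud(d,Tt@Tc)
print(s['clock'],s['tcp_pos'],s['wrist_force'])
F=np.array([.6185,-.0628]);a=np.radians(-7.1);ys=np.array([np.cos(a),np.sin(a)]);xs=np.array([-np.sin(a),np.cos(a)])
U=-(W[...,:2]-F)@ys; V=(W[...,:2]-F)@xs;Z=W[...,2]
n=(np.hypot(U-.165,V)<.045)
m=n&(Z>.127)&(Z<.14);c=cv2.minEnclosingCircle(np.c_[U[m],V[m]].astype(np.float32));print('dish',c,np.median(Z[m]))
m=n&(Z>.143)&(Z<.18);print('cup',cv2.minEnclosingCircle(np.c_[U[m],V[m]].astype(np.float32)),Z[m].max())
k=n&(Z>.163);print('knob',U[k].mean(),V[k].mean(),k.sum())
m=(U>.03)&(U<.12)&(abs(V)<.004)&(abs(Z-.13)<.01);print('bar',m.sum(),np.median(Z[m]),np.polyfit(U[m],Z[m],1) if m.sum()>50 else '')
```

```text
21.95 [ 0.45474757 -0.0427142   0.28966562] [ 0.61667649  0.90471846 -0.43191075]
dish ((0.16148753464221954, 0.0015508335782215), 0.04158652946352959) 0.13163669138132839
cup ((0.1648293435573578, 0.0019073949661105871), 0.01893695257604122) 0.16966674660490366
knob 0.1765199957254756 7.652741454523507e-05 20619
bar 632 0.129438177682679 [-0.00181842  0.12957352]
```

View pics/w13.png

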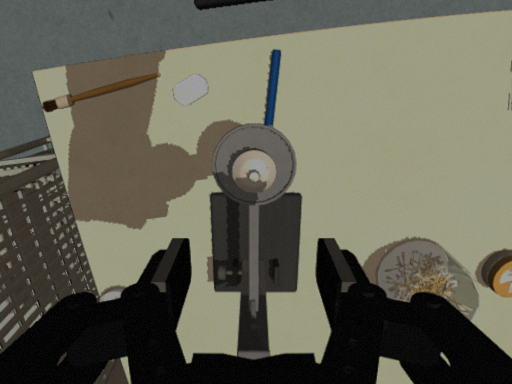

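Run:
```python
from h import *
d=snap('side','s14.png');cv2.imwrite('pics/s14z.png',cv2.resize(d['img'][90:310,150:340,::-1],None,fx=3.5,fy=2.7,interpolation=cv2.INTER_CUBIC));W=cloud(d)
X,Y,Z=[W[...,i] for i in range(3)]
m=(abs(X-.609)<.025)&(abs(Y+.062)<.03)&(Z>.18)&(Z<.215);print('lip/top',m.sum(),np.percentile(Z[m],[50,95]))
for n in ['swab_jar','petri_dish','fibre_pen','lidded_cup','display_arm']: print(n,[(np.round(r['xyz'],4).tolist(),round(r['conf'],2)) for r in eyes.tip_of(n,'side')[:2]])
```

```text
lip/top 194 [0.19327586 0.19978752]
swab_jar [([0.6733, 0.1618, -0.0001], 0.94)]
petri_dish [([0.6764, -0.2693, -0.0058], 0.49)]
fibre_pen [([0.4564, -0.0434, 0.1337], 0.68), ([0.4106, -0.0157, 0.0001], 0.5)]
lidded_cup [([0.4541, -0.0436, 0.1322], 0.6), ([0.6137, -0.0623, 0.1694], 0.38)]
display_arm [([0.6143, -0.0623, 0.0998], 0.82)]
```

View pics/s14z.png

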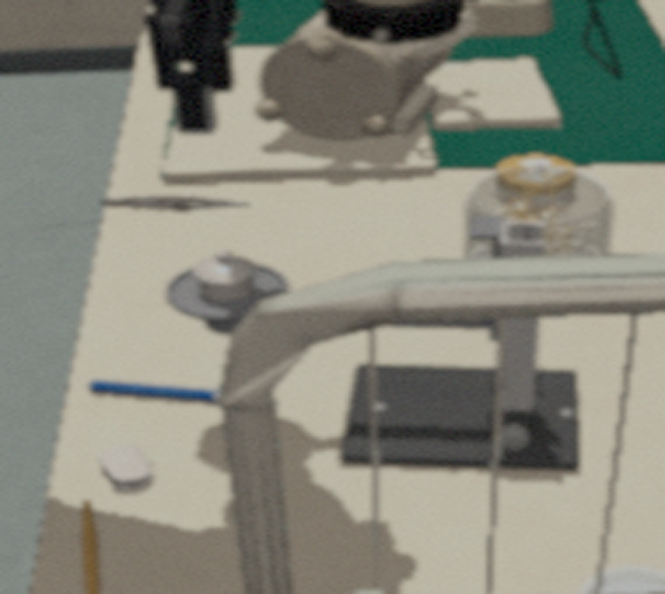

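The side view (enlarged crop) shows the cup upright in the dish at about (225, 275). The arm is hanging level with its lip at about (483, 235), and the jar and pen haven't moved. I'm handing in.

```bash
python3 -c "
from workcell import ticket
print(ticket.hand_in())"
```

```text
the job is handed in; nothing more can be done
None
```

The display arm hangs on the top two slots, pressed home, and the lidded cup stands upright in its dish. I handed the job in at about 22 s of the 70 s allowed.

**Hanging the arm:** The claws entered the slots with no contact force. The plate touched the column at about 2 N, and lowering the arm onto the slots took about 9 N. I then pressed the lip with shut fingers up to about 19 N. The lip stopped at 199.7 mm, against the 200 mm home height.

**Last checks:**
- **Arm:** The bar's top measured 129.4 mm (130 expected) and the dish floor 131.6 mm (132 expected), with no measurable slope.
- **Cup:** It stands at 165 mm from the back face, as it should, and within about 2 mm sideways of the dish's middle.
- **Bystanders:** The jar, petri dish and pen were found within 3 mm of where they started, inside the networks' error.

**Disagreements:**
- The circle fitted to the dish gave 161 mm instead of 165 mm, because it took in part of the bar.
- The pen network's best guess landed on the cup; its second guess was the pen in its place.
- The side camera's surface fit at the lip was coarse, at 193 to 200 mm, because it also took in the column's top.

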